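# Seal a finished print with the small round stamp

### The job

The finished print needs its studio seal: with the fingertips, gently press the cap of the smaller round stamp straight down by its top until it is fully down on the paper, hold it there for a second, then let it spring back up and move clear. Do not grip, lift, tip or shift the stamp, and do not touch the other two stamps, the tape roll or the ink tin.

Things in the scene. Friction and masses are not known exactly. Their poses are not given: they have to be found in the camera images.
- small_round: The smaller of two round self-inking stamps: cap 36 mm across, foot 48 mm across and 12 mm thick, 66 mm tall, about 250 g, standing loose on the paper. A black frame on a wide foot carries a grey cap that slides straight down; on it sits a grey flat cushioned thumb pad 30 mm across, 6 mm proud. Origin: centre of the foot's underside, on the paper; z up.
- small_round_top (a point): Centre of the flat top of the small round stamp's thumb pad, where to press: 66 mm above its foot's underside at the start, 52 mm when the cap is fully down. From there the cushioned pad gives up to 5 mm more (5 N rising to 20 N), so pressing 14 to 17 mm down from the start height is right.
- small_round_cap (a joint): How far the small round stamp's cap is pressed down, m: 0 up (as at the start), 0.014 fully down. Spring: 1.5 N to start, 5 N at the bottom; it comes back up by itself. The inked face meets the paper in the last 4 mm.
- large_round: The larger round stamp, leave alone: same build and colours, cap 58 mm across, foot 70 mm across, 66 mm tall. Origin: centre of the foot's underside.
- large_round_cap (a joint): How far the large round stamp's cap is down, m (0 up, 0.014 down).
- square: The square stamp, leave alone: same build and colours, cap 46 mm square, foot 56 mm square, 66 mm tall. Origin: centre of the foot's underside. The three stamps stand in any order along the near margin of the print, at least 85 mm apart between centres.
- square_cap (a joint): How far the square stamp's cap is down, m (0 up, 0.014 down).
- tape: Roll of cream paper tape lying flat on the printed picture as a weight, leave alone: 96 mm outside diameter, 76 mm hole, 30 mm high. Loose. Origin: centre of its underside.
- tin: Closed aluminium ink tin standing on the printed picture as a weight, leave alone: 68 mm diameter, 52 mm high. Loose. Origin: centre of its underside.
- board: Fixed plywood board 380 x 520 x 12 mm (x, y, z) with the print, a sheet 300 x 420 mm and 2 mm thick, centred on it: the paper's top is 14 mm above the origin, which is the centre of the board's underside on the table. The picture in rust ink fills the half away from the robot (+x); the blank margin with the stamps is the half nearer the robot.
Mind the look-alikes: they are no part of the job. What is shaped like the small_round but purple or turquoise is not meant.

How it is judged:
By the outcome, as a careful person would: the job done as asked, in the order asked, and still so for the second after the job is handed in, with the robot touching nothing.
It also fails if it takes over 38 s, if anything falls off the work surface, if the arm or the gripper's body presses on something with over 40 N, if the wrist force passes 120 N, or if a joint passes its speed limit or range.

### The arm

A 7-joint arm with a two-finger parallel gripper is mounted at the origin on the work surface. World frame = base frame: x ahead of the robot, y to its left, z up, the work surface at z = 0. Lengths are in m, angles in rad, forces in N, time in s.
With the tool pointing down it reaches from about 0.4 to 0.85 m from the base axis. Payload 10.4 kg.
Tool frame: the origin (TCP) lies on the centre line of the jaws, within the pads' length; the fingertips stand 14 mm ahead of it and the grasp point (between the pads) lies 5 mm behind it (manip.tip_reach is the distance from the TCP to the fingertips, in m); z points along the fingers, y is the line along which they close (so a half turn about z gives the same grasp; the last joint's range is limited). The gripper opens to 85 mm and grips with 20 to 120 N. Pads are 22 mm wide; open, the fingers measure 114 mm over their backs; the gripper's body (76 mm by 85 mm) begins 54 mm behind the grasp point. The pads swing forward as they close: fully open they stand 13 mm farther back than shut.
Start: joints at [-1.178, 0.332, -0.065, 1.46, 0.022, 1.35, -0.088], TCP at [0.252, 0.572, 0.245] pointing down, gripper open.
Joint ranges: [-2.6, 2.6], [-0.5, 2.12], [-1.47, 1.34], [0.16, 2.42], [-1.27, 4.41], [0.06, 2.06], [-2.6, 2.6]. Speed limits (rad/s): [2.22, 2.22, 2.79, 2.79, 3.14, 3.14, 3.14].

### API

Orientations are given as a unit quaternion [x, y, z, w].
In Python, from workcell import manip gives the robot as it stands.
- The arm moves only by the shell command python3 -m pendant 'ROWS' [FORCE]. ROWS is JSON, a list of rows, each a list of 7 numbers: the shift along the tool's x, y, z in units of 50 mm (1.0 is 50 mm), then the turn, a rotation vector about the tool's x, y, z in units of 8 degrees (1.0 is 8 degrees), then the opening, from -1 (shut) to 1 (fully open), so that 0 is half open. In form: [[dx, dy, dz, ax, ay, az, jaw], ...]. A call has exactly 10 rows; each row is the pose to reach, as a shift and turn from the pose commanded when the call began, along the tool's axes at that moment; what a row does not reach only later rows make up. A row lasts 1/8 s, in which the tool goes at most 62.5 mm and 10.7 degrees, less where a joint would pass 70% of its speed; a pose out of reach is approached as far as the arm can. A call with a gripper value outside its range is refused whole. The fingers move at their own pace and stop on an object; FORCE is the grip in N (left out, the last holds). Time passes only in rows, so rows that repeat a pose let the fingers close, or fill a call up. It gives the time, the measured TCP pose, the force, the opening and the grip force at its end, in the units of the state.
- manip.get_obs(): the state, without advancing time (a new reading comes with each control period).
- manip.camera(name): name is "scene" or "side" or "wrist"; returns (picture, depth): 480x640x3 uint8, red, green, blue; 480x640 float32, m along the optical axis (not along the pixel's ray), 0 where there is no reading.
- manip.get_calibration(name): a dict with "fx", "fy", "cx", "cy" (pixels), "xyz" and "orientation" of the camera in the world. Camera axes: x right, y up, looking along -z (the intrinsics and any distortion apply to the point x, -y, -z); pixel columns grow to the right and rows downward; lengths in m; the calibration is good to about 2 mm. A picture is of the moment at which its call begins: read the wrist's pose just before it. get_calibration takes no time and is no camera call; for the wrist camera it gives the pose at the moment of the call.
- manip.hand_in(): hands the job in; it is judged then, once.
Trained networks look in the newest picture that a camera, given by its name, has taken for a name from the list of things; names that differ only in an ending like _2 or _b are one class to them, and where a whole thing is asked for, a point or a joint stands for the part that bears it (a point fixed in the world has none). Each returns a list of dicts, best first, with "p" (0 to 1); they miss things now and then, are a little off and sometimes report something else, mostly with a low value. They report only what shows in the picture. A call takes as long as a camera call. They do not tell look-alikes from the thing itself.
- manip.find_in(thing, camera): "box" ([left, top, right, bottom] in pixels, round what is visible of it).
- manip.trace(thing, camera): "pixels" (480x640 bool, what is visible of it) and "box" ([left, top, right, bottom] in pixels, round what is visible of it).
- manip.tip_of(thing, camera): "pixel" ([column, row] in pixels: a listed point, or the origin of a listed thing).
The state is a dict: "clock": time; "joint_pos": joint angles; "joint_velocities": joint speeds; "tau": joint torques, N m; "position": TCP position; "ee_rot": TCP orientation; "ft_force": force on the tool from outside, world axes, zero at the start; "torque": the same for the moment, N m; "grip_width": opening from 0.0 (shut) to 1.0 (fully open); "grasp_force": force on a finger pad.
Only numpy, scipy, OpenCV 4.12 (cv2) and the standard library are available. Lean on these libraries where they do the work, as an engineer would, in place of code of your own. Each camera call takes 0.05 s, during which the arm holds its last target. There are 200 camera calls.

## Working session

There is one attempt and no reset: what is moved stays moved. The work goes in short steps, Python scripts to look and compute and a shell command to move; the robot and the scene stay as the last step left them, time stands still between calls to the robot, and variables do not carry over. Pictures are saved under pics/ and viewed, at most 10 in all, crops included, and the job is handed in when it is done.

```bash
mkdir -p pics
cat > h.py <<'E'
import numpy as np, cv2
from workcell import manip
from scipy.spatial.transform import Rotation as R
def shot(n,f=None):
    c=manip.get_calibration(n); im,d=manip.camera(n)
    if f: cv2.imwrite('pics/'+f,im[:,:,::-1])
    return c,im,d
def pts(c,d):
    v,u=np.indices(d.shape)
    P=np.stack([(u-c['cx'])/c['fx']*d,-(v-c['cy'])/c['fy']*d,-d],-1)
    return P@R.from_quat(c['orientation']).as_matrix().T+np.array(c['xyz'])
E
python3 - <<'E'
from h import *
o=manip.get_obs(); print(o['clock'],o['position'],o['ee_rot'],o['ft_force'],o['grip_width'])
ims=[]
for n in ['scene','side']:
    c,im,d=shot(n,n+'1.png'); P=pts(c,d); print(n,c)
    for t in ['small_round','large_round','square']:
        for r in manip.trace(t,n):
            q=P[r['pixels']&(d>0)]
            top=q[q[:,2]>q[:,2].max()-.004] if len(q) else q
            print(t,round(r['p'],2),r['box'],len(q),top.mean(0).round(4) if len(q) else 0,np.ptp(top,axis=0).round(3) if len(q) else 0)
E
```

```text
0.0 [0.25232213 0.57140844 0.24451983] [ 2.06417763e-01  9.78463695e-01 -6.99630112e-04 -1.19872049e-04] [ 0.23009731 -0.70547746  0.44391879] 1.0001201466590528
scene {'fx': 469.2081441193211, 'fy': 469.2081441193211, 'cx': 324.20622802132505, 'cy': 238.2507005208068, 'xyz': array([0.83758689, 0.22607318, 0.67399688]), 'orientation': array([0.11038576, 0.27371256, 0.88979556, 0.34808084])}
small_round 0.93 [299.0, 206.6, 325.9, 248.8] 920 [ 0.5418 -0.116   0.0804] [0.029 0.028 0.004]
small_round 0.9 [375.1, 168.3, 400.3, 206.6] 816 [ 0.3716 -0.1002  0.0667] [0.027 0.029 0.004]
small_round 0.87 [235.7, 135.3, 260.5, 172.2] 710 [ 0.5114 -0.3389  0.0663] [0.026 0.028 0.004]
small_round 0.18 [350.3, 245.1, 388.8, 287.1] 1061 [5.366e-01 3.000e-04 8.060e-02] [0.045 0.047 0.004]
large_round 0.86 [395.8, 307.0, 448.4, 361.9] 2276 [0.5519 0.1292 0.0806] [0.052 0.051 0.004]
square 0.71 [340.2, 242.9, 387.2, 300.3] 1680 [5.365e-01 2.000e-04 8.060e-02] [0.045 0.047 0.004]
side {'fx': 498.70682763807145, 'fy': 498.70682763807145, 'cx': 325.5585354761388, 'cy': 237.98618210013592, 'xyz': array([ 0.15365011, -0.51537439,  0.55858534]), 'orientation': array([ 0.41238735, -0.15987201, -0.31977949,  0.83792523])}
small_round 0.65 [323.0, 259.4, 355.1, 309.1] 1155 [ 0.542  -0.1195  0.0811] [0.029 0.028 0.004]
small_round 0.59 [422.8, 370.2, 466.5, 427.3] 1769 [ 0.5107 -0.3424  0.0673] [0.029 0.029 0.004]
small_round 0.58 [223.3, 317.9, 257.8, 369.5] 1427 [ 0.371  -0.1031  0.0672] [0.028 0.031 0.004]
large_round 0.71 [230.6, 188.2, 271.0, 241.7] 1487 [0.5521 0.1254 0.0812] [0.051 0.05  0.004]
square 0.92 [269.5, 222.7, 310.5, 276.9] 1558 [ 0.5362 -0.0035  0.0812] [0.047 0.047 0.004]
square 0.53 [329.3, 258.0, 352.1, 277.4] 225 [ 0.5413 -0.1201  0.0811] [0.028 0.027 0.004]
```

View pics/scene1.png

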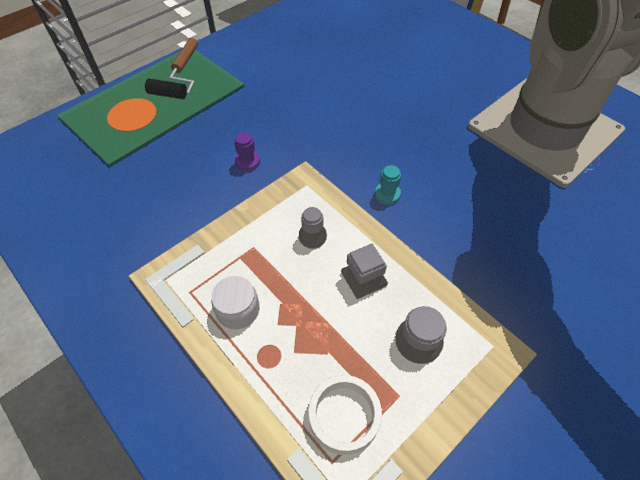

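View pics/side1.png

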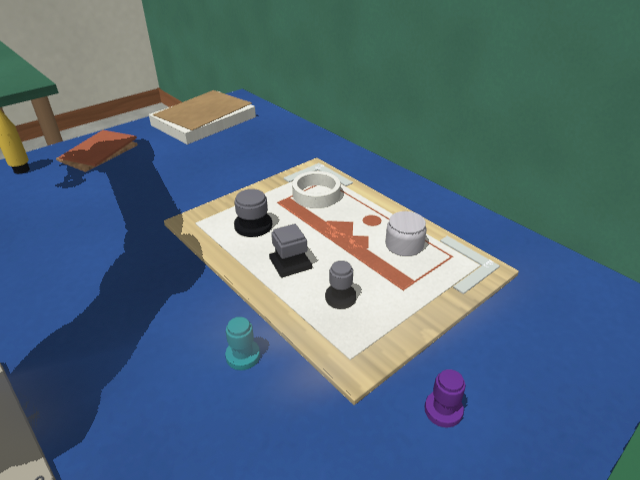

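Three candidates share the shape (scene image): grey at (312,228), purple at (246,152) and turquoise at (389,186). Only the grey one on the print's margin fits, since the description calls for a grey cap and black foot standing on the paper, and its pad measures 29 mm. The square stamp is at (366,270) and the large round one at (422,335). I'll check the grey one in an enlarged crop and start the approach up high.

Run:
```python
import cv2
im=cv2.imread('pics/scene1.png')[195:300,270:410]
cv2.imwrite('pics/crop1.png',cv2.resize(im,None,fx=5,fy=5,interpolation=cv2.INTER_CUBIC))
```

```text
(no output)
```

View pics/crop1.png

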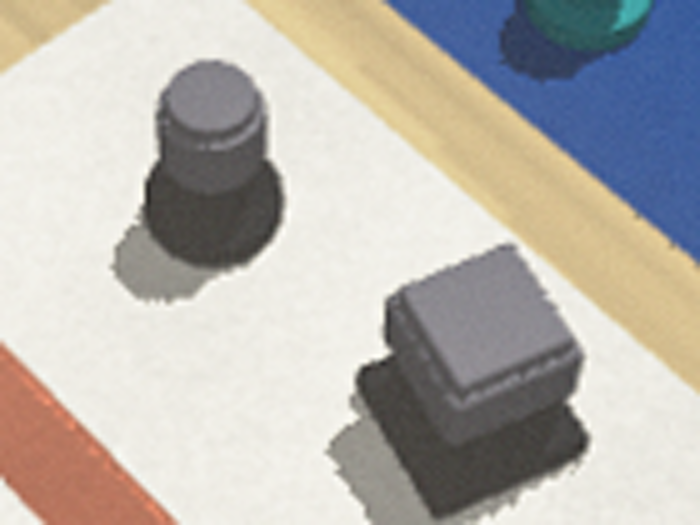

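```bash
python3 -m pendant '[[-0.7,-0.66,0,0,0,0,-1],[-1.4,-1.32,0,0,0,0,-1],[-2.1,-1.98,0,0,0,0,-1],[-2.8,-2.64,0,0,0,0,-1],[-3.5,-3.3,0,0,0,0,-1],[-4.2,-3.96,0,0,0,0,-1],[-4.9,-4.62,0,0,0,0,-1],[-5.6,-5.28,0,0,0,0,-1],[-6.3,-5.94,0,0,0,0,-1],[-7,-6.6,0,0,0,0,-1]]'
```

```text
clock: 1.65
position: [0.4398, 0.127, 0.2456]
ee_rot: [0.206, 0.978, 0.0, 0.0]
ft_force: [0.4, 0.5, -0.1]
grip_width: -0.002
grasp_force: 0.0
```

The crop shows a grey round cap on a black foot, with its pad centre at crop (212,95), and the square stamp at (485,330). The target is confirmed. Next I move closer and measure with the wrist camera.

```bash
python3 -m pendant '[[-0.6,-0.55,0,0,0,0,-1],[-1.2,-1.1,0,0,0,0,-1],[-1.8,-1.7,0,0,0,0,-1],[-2.3,-2.2,0,0,0,0,-1],[-2.7,-2.5,0,0,0,0,-1],[-3.0,-2.8,0,0,0,0,-1],[-3.0,-2.8,0,0,0,0,-1],[-3.0,-2.8,0,0,0,0,-1],[-3.0,-2.8,0,0,0,0,-1],[-3.0,-2.8,0,0,0,0,-1]]'
cat > m.py <<'E'
from h import *
import sys
o=manip.get_obs(); print(o['clock'],o['position'],o['ee_rot'],o['ft_force'])
T=R.from_quat(o['ee_rot']).as_matrix()
for n in ['scene','side','wrist']:
    c,im,d=shot(n,n+sys.argv[1]+'.png'); P=pts(c,d)
    for r in manip.trace('small_round',n):
        q=P[r['pixels']&(d>0)]
        if len(q)<50: continue
        zm=np.percentile(q[:,2],97); top=q[abs(q[:,2]-zm)<.003]
        (a,b),rad=cv2.minEnclosingCircle(top[:,:2].astype(np.float32))
        print(n,round(r['p'],2),r['box'],top.mean(0).round(4),'circ',round(a,4),round(b,4),round(rad,4),
          'tool units',((np.r_[a,b,zm]-o['position'])@T/.05).round(2))
E
python3 m.py 2
```

```text
clock: 2.9
position: [0.5199, -0.0595, 0.2454]
ee_rot: [0.206, 0.979, 0.0, 0.0]
ft_force: [-1.0, -0.4, -0.9]
grip_width: -0.001
grasp_force: 0.0
2.9 [ 0.51992661 -0.05948092  0.24536582] [2.05907280e-01 9.78571485e-01 1.95453326e-04 4.40910055e-05] [-0.99111412 -0.43374135 -0.85955361]
scene 0.65 [237.3, 134.8, 257.8, 173.4] [ 0.5111 -0.339   0.0661] circ 0.5114 -0.3392 0.0147 tool units [-2.1  -5.19  3.56]
scene 0.63 [298.3, 209.8, 328.7, 247.9] [ 0.5423 -0.1163  0.0802] circ 0.542 -0.1162 0.0154 tool units [-0.86 -0.86  3.28]
scene 0.6 [374.0, 167.9, 401.5, 203.0] [ 0.3717 -0.0993  0.0663] circ 0.3708 -0.1001 0.0151 tool units [ 2.4  -1.95  3.56]
side 0.79 [227.7, 316.6, 258.7, 368.0] [ 0.3713 -0.103   0.0671] circ 0.3714 -0.1025 0.0156 tool units [ 2.37 -1.99  3.54]
side 0.65 [326.6, 258.3, 355.6, 308.6] [ 0.5419 -0.1194  0.0811] circ 0.542 -0.1186 0.0154 tool units [-0.88 -0.91  3.27]
side 0.64 [424.5, 367.1, 464.6, 428.4] [ 0.5106 -0.3426  0.0672] circ 0.5113 -0.342 0.0151 tool units [-2.12 -5.24  3.54]
wrist 0.9 [252.9, 231.3, 298.3, 294.8] [ 0.5418 -0.1155  0.0812] circ 0.5423 -0.1157 0.0149 tool units [-0.86 -0.85  3.26]
wrist 0.83 [36.3, 281.9, 117.1, 340.7] [ 0.5105 -0.3382  0.0671] circ 0.5103 -0.3392 0.0154 tool units [-2.08 -5.2   3.55]
wrist 0.59 [179.9, 60.2, 243.8, 118.7] [ 0.3716 -0.099   0.0672] circ 0.3715 -0.0992 0.0149 tool units [ 2.4  -1.93  3.54]
```

View pics/wrist2.png

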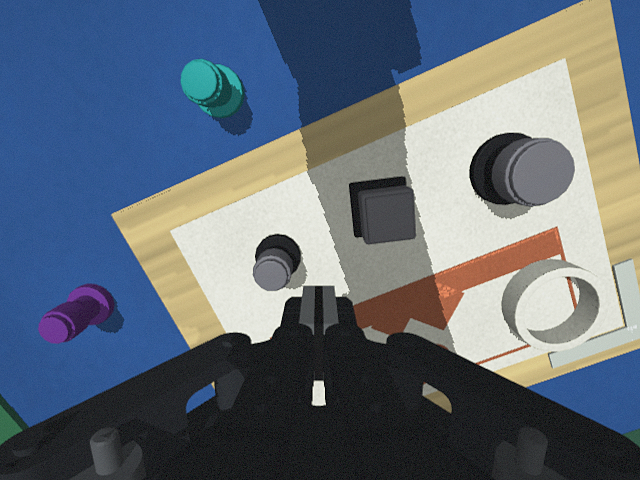

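The wrist view shows the shut fingertips at about (318,300) and the grey small stamp at (272,270). All three cameras put the pad near (0.542,-0.117,0.080). I'll go above it, then down to about 25 mm clear.

```bash
python3 -m pendant '[[-0.4,-0.4,0,0,0,0,-1],[-0.7,-0.7,0,0,0,0,-1],[-0.86,-0.87,0.3,0,0,0,-1],[-0.86,-0.87,0.8,0,0,0,-1],[-0.86,-0.87,1.3,0,0,0,-1],[-0.86,-0.87,1.8,0,0,0,-1],[-0.86,-0.87,2.2,0,0,0,-1],[-0.86,-0.87,2.5,0,0,0,-1],[-0.86,-0.87,2.5,0,0,0,-1],[-0.86,-0.87,2.5,0,0,0,-1]]'
python3 m.py 3
```

```text
clock: 4.45
position: [0.5421, -0.1174, 0.1208]
ee_rot: [0.206, 0.978, 0.0, 0.0]
ft_force: [0.5, 0.1, 0.1]
grip_width: -0.002
grasp_force: 0.0
4.45 [ 0.54211558 -0.11735023  0.12082371] [2.06435636e-01 9.78460096e-01 1.00559444e-04 3.98365392e-04] [0.45070332 0.10176786 0.09732932]
scene 0.96 [235.5, 132.9, 259.6, 174.1] [ 0.5111 -0.3392  0.066 ] circ 0.5113 -0.3401 0.0156 tool units [-1.24 -4.32  1.08]
scene 0.68 [375.4, 167.4, 400.2, 206.0] [ 0.3715 -0.0999  0.0661] circ 0.3713 -0.1005 0.0159 tool units [ 3.26 -1.07  1.07]
scene 0.66 [299.7, 205.6, 326.9, 249.2] [ 0.5431 -0.116   0.0803] circ 0.5417 -0.1164 0.0147 tool units [0.02 0.01 0.79]
scene 0.45 [403.2, 305.3, 443.8, 349.9] [0.5517 0.129  0.0805] circ 0.5519 0.1285 0.0261 tool units [1.81 4.58 0.78]
side 0.85 [224.6, 318.9, 258.9, 368.2] [ 0.3714 -0.1035  0.0671] circ 0.3719 -0.1026 0.0149 tool units [ 3.23 -1.11  1.05]
side 0.73 [424.6, 369.2, 464.2, 427.9] [ 0.5109 -0.3428  0.0672] circ 0.5116 -0.3427 0.0154 tool units [-1.26 -4.37  1.05]
side 0.57 [326.1, 256.9, 355.4, 311.1] [ 0.5421 -0.1193  0.081 ] circ 0.5422 -0.1183 0.0158 tool units [-0.01 -0.02  0.78]
wrist 0.68 [0.0, 290.4, 74.8, 372.6] [ 0.5185 -0.3248  0.0552] circ 0.5181 -0.3274 0.0116 tool units [-1.26 -4.04  1.31]
wrist 0.55 [195.9, 0.0, 268.0, 27.9] [ 0.387  -0.1061  0.0133] circ 0.3831 -0.1043 0.02 tool units [ 3.02 -1.05  2.12]
wrist 0.18 [626.3, 88.6, 639.1, 154.1] [0.5461 0.0958 0.0233] circ 0.5459 0.0979 0.0154 tool units [1.67 3.97 1.92]
```

View pics/wrist3.png

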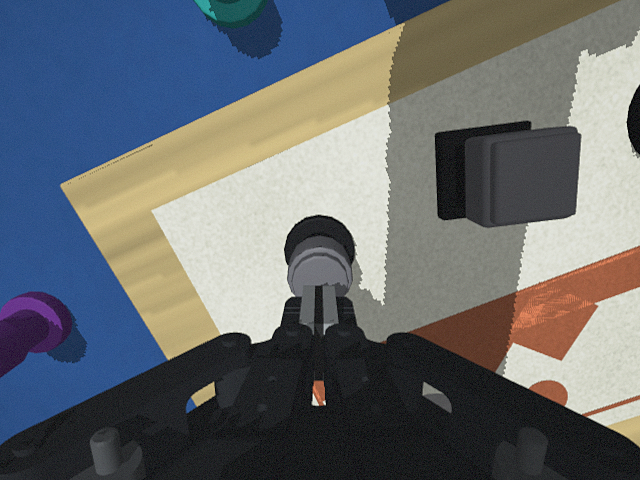

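View pics/side3.png

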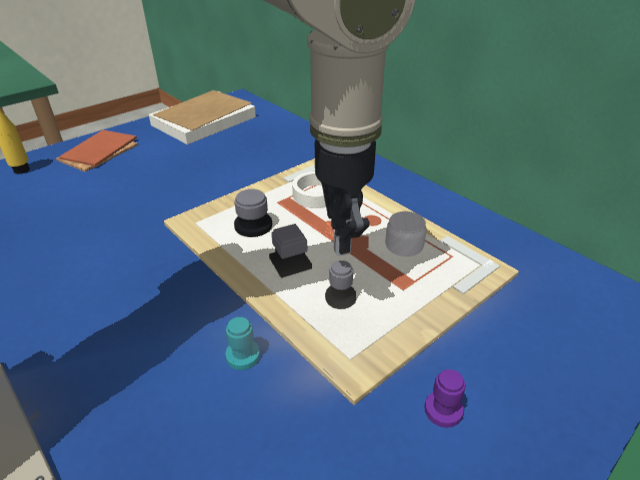

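The tips are centred over the pad: in the wrist view the pad is at (320,270) with the fingers in line, and in the side view the tips are at (343,250) right above it. Now a slow press.

```bash
python3 -m pendant '[[0,0,0.25,0,0,0,-1],[0,0,0.46,0,0,0,-1],[0,0,0.5,0,0,0,-1],[0,0,0.54,0,0,0,-1],[0,0,0.58,0,0,0,-1],[0,0,0.62,0,0,0,-1],[0,0,0.66,0,0,0,-1],[0,0,0.7,0,0,0,-1],[0,0,0.74,0,0,0,-1],[0,0,0.78,0,0,0,-1]]'
```

```text
clock: 6.0
position: [0.5419, -0.1173, 0.0813]
ee_rot: [0.206, 0.978, 0.0, 0.0]
ft_force: [-1.3, -0.0, 4.0]
grip_width: -0.003
grasp_force: 2.2
```

```bash
python3 -m pendant '[[0,0,0.02,0,0,0,-1],[0,0,0.04,0,0,0,-1],[0,0,0.06,0,0,0,-1],[0,0,0.06,0,0,0,-1],[0,0,0.06,0,0,0,-1],[0,0,0.06,0,0,0,-1],[0,0,0.06,0,0,0,-1],[0,0,0.06,0,0,0,-1],[0,0,0.06,0,0,0,-1],[0,0,0.06,0,0,0,-1]]'
```

```text
clock: 7.25
position: [0.542, -0.1174, 0.0788]
ee_rot: [0.206, 0.978, 0.0, 0.0]
ft_force: [-2.5, 0.7, 8.4]
grip_width: -0.002
grasp_force: 4.4
```

At 8.4 N the cap is fully down and the cushion is slightly compressed. I'll keep holding, and use this moment to check the picture.

```bash
python3 -m pendant '[[0,0,0.01,0,0,0,-1],[0,0,0.01,0,0,0,-1],[0,0,0.01,0,0,0,-1],[0,0,0.01,0,0,0,-1],[0,0,0.01,0,0,0,-1],[0,0,0,0,0,0,-1],[0,0,-0.04,0,0,0,-1],[0,0,-0.08,0,0,0,-1],[0,0,-0.12,0,0,0,-1],[0,0,-0.16,0,0,0,-1]]'
python3 -m pendant '[[0,0,-0.04,0,0,0,-1],[0,0,-0.08,0,0,0,-1],[0,0,-0.12,0,0,0,-1],[0,0,-0.16,0,0,0,-1],[0,0,-0.2,0,0,0,-1],[0,0,-0.3,0,0,0,-1],[0,0,-0.5,0,0,0,-1],[0,0,-0.8,0,0,0,-1],[0,0,-1.2,0,0,0,-1],[0,0,-1.6,0,0,0,-1]]'
python3 -m pendant '[[0,0,-0.4,0,0,0,-1],[0,0,-0.8,0,0,0,-1],[0.3,0.3,-1,0,0,0,-1],[0.6,0.6,-1,0,0,0,-1],[0.86,0.87,-1,0,0,0,-1],[0.86,0.87,-1,0,0,0,-1],[0.86,0.87,-1,0,0,0,-1],[0.86,0.87,-1,0,0,0,-1],[0.86,0.87,-1,0,0,0,-1],[0.86,0.87,-1,0,0,0,-1]]'
python3 m.py 4
```

```text
clock: 8.5
position: [0.5418, -0.1173, 0.0863]
ee_rot: [0.206, 0.978, 0.0, -0.0]
ft_force: [-1.1, 0.1, 2.5]
grip_width: -0.004
grasp_force: 1.5
clock: 9.75
position: [0.5419, -0.1174, 0.168]
ee_rot: [0.206, 0.978, 0.0, 0.0]
ft_force: [-0.1, -0.3, 0.1]
grip_width: -0.002
grasp_force: 0.0
clock: 11.0
position: [0.52, -0.0605, 0.2162]
ee_rot: [0.207, 0.978, -0.0, -0.0]
ft_force: [-0.4, 0.3, -0.2]
grip_width: 0.002
grasp_force: 0.0
11.0 [ 0.52000521 -0.06045446  0.21623839] [ 2.06620130e-01  9.78421235e-01 -6.00013170e-05 -6.59316974e-05] [-0.38825593  0.25951997 -0.18015166]
scene 0.87 [232.8, 134.6, 259.8, 174.6] [ 0.5109 -0.3393  0.0661] circ 0.5107 -0.3397 0.0148 tool units [-2.09 -5.18  2.99]
scene 0.7 [298.2, 209.3, 327.8, 247.7] [ 0.542  -0.1159  0.0802] circ 0.5419 -0.1162 0.0152 tool units [-0.85 -0.84  2.7 ]
scene 0.6 [374.1, 166.7, 399.4, 204.6] [ 0.3715 -0.0995  0.0664] circ 0.3705 -0.1 0.015 tool units [ 2.41 -1.93  2.98]
scene 0.43 [308.1, 375.1, 382.7, 453.9] [0.7099 0.1328 0.0443] circ 0.7077 0.1309 0.0477 tool units [-1.89  5.02  3.41]
side 0.86 [225.2, 318.7, 258.7, 365.6] [ 0.3711 -0.1032  0.067 ] circ 0.3713 -0.1025 0.0152 tool units [ 2.38 -1.97  2.97]
side 0.76 [324.9, 254.1, 355.6, 309.3] [ 0.5415 -0.1198  0.081 ] circ 0.5431 -0.1191 0.0157 tool units [-0.9  -0.89  2.69]
side 0.7 [421.2, 372.1, 464.9, 428.5] [ 0.5102 -0.3428  0.0672] circ 0.5109 -0.3428 0.015 tool units [-2.12 -5.24  2.96]
wrist 0.9 [167.0, 49.3, 233.8, 115.1] [ 0.3716 -0.099   0.0673] circ 0.3715 -0.0994 0.015 tool units [ 2.4  -1.91  2.96]
wrist 0.72 [11.1, 293.4, 99.5, 357.5] [ 0.5105 -0.3381  0.0671] circ 0.5098 -0.3397 0.0159 tool units [-2.07 -5.19  2.97]
wrist 0.55 [245.6, 240.0, 301.2, 307.0] [ 0.5418 -0.1154  0.0812] circ 0.5424 -0.1156 0.015 tool units [-0.86 -0.83  2.68]
```

View pics/wrist4.png

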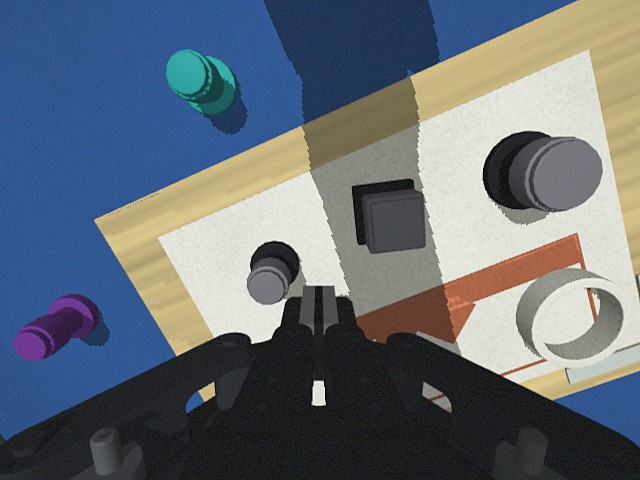

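The small stamp at (268,275) is upright, unmoved and back at full height (top z 0.080). The other stamps and the tape roll stand as before. The cap was down for about 1.5 s, so I'm handing in.

```bash
python3 -c "
from workcell import manip
print(manip.hand_in())"
```

```text
the job is handed in; nothing more can be done
None
```

I pressed the small round stamp straight down (about 15 mm, 8 N), held it for about 1.5 s and let it spring back; it hadn't moved, nothing else was touched, and I handed the job in at about 11 s.

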